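# Change vials on the touch mixer and hold the next one running

### The job

The vial standing in the cup of the touch mixer is done: put it back upright into the empty place in the rack's row. Then take the vial that stands alone on the bench, and, keeping hold of it, press it upright down into the mixer's sprung cup to about half of the cup's travel (pressed down it runs, bottomed out it stalls), keep it pressed there by hand for at least three seconds, and finish while still holding it down so. Press with nothing but the vial, and leave the other vials and the things lying around where they are.

Things in the scene. Friction and masses are not known exactly. Their poses are not given: they have to be found in the camera images.
- mixer: cordless touch mixer, light case on a grey base, fixed; origin on the bench under the cup's axis, z up; its sloping front with knob and switch faces its -x. Case from 86 mm before the origin to 52 mm behind, 55 mm to either side, top 72 mm, collar 77 mm above the bench. On it a black rubber cup on a sprung head: rim 45 mm in outer diameter, 108 mm above the bench when free
- cup_floor (a point): centre of the cup's inner floor, 94 mm above the bench when the head is free; it moves down with the head. The cup is 14 mm deep, 27 mm wide inside at the floor, widening to 37 mm at the rim; a vial stands upright on its flat floor
- mixer_head (a joint): how far the mixer's sprung head is pressed down, in m: 0 free, 0.010 bottomed out; about half way (0.003 to 0.007) is wanted. The push needed is about 3 N to start it, 9 N half way and 15 N at the bottom (1.2 N/mm); it springs back when let go
- vial_rack: white plastic rack, fixed, 62 (x) x 190 (y) x 22 mm tall, origin at the centre of its underside, z up; one row of four places along its y axis, at y = -66, -22, 22 and 66 mm. Vials pass through 28 mm chamfered holes in the upper plate (top 22 mm above the bench) and stand on the base plate, 6 mm above the bench. Fingers fit best across the row, along the rack's x
- rack_gap (a point): the empty place (y = +22 mm): centre of the hole at the height of the base plate on which a vial's underside stands, 6 mm above the bench (16 mm below the top of the upper plate)
- mixed_vial: closed vial, 26 mm across the cap and 24 mm across the body below it, 55 mm tall (cap: the top 21 mm), about 30 g; origin at the centre of its underside, z up; at the start it stands in the mixer's cup, the cup's floor under it; it goes into the rack's empty place
- next_vial: closed vial, 26 mm across the cap and 24 mm across the body below it, 55 mm tall (cap: the top 21 mm), about 30 g; origin at the centre of its underside, z up; at the start it stands alone on the bench before the mixer and rack; it is to be pressed into the cup
- row_vial_1: closed vial, 26 mm across the cap and 24 mm across the body below it, 55 mm tall (cap: the top 21 mm), about 30 g; origin at the centre of its underside, z up; stands in the rack at y = -66 mm; leave it
- row_vial_2: closed vial, 26 mm across the cap and 24 mm across the body below it, 55 mm tall (cap: the top 21 mm), about 30 g; origin at the centre of its underside, z up; stands in the rack at y = -22 mm; leave it
- row_vial_3: closed vial, 26 mm across the cap and 24 mm across the body below it, 55 mm tall (cap: the top 21 mm), about 30 g; origin at the centre of its underside, z up; stands in the rack at y = +66 mm; leave it
- bench_timer: white bench timer, 39 x 68 x 66 mm, standing near the back; origin at the centre of its underside; leave it
- tape_roll: roll of masking tape lying flat, 96 mm across, 25 mm high; origin at the centre of its underside; leave it
- marker_pen: marker pen lying on the bench, 135 mm long along its y axis, 17 mm thick; origin at the centre of its underside; leave it
Things that resemble listed ones, but are neither listed nor needed, are in the scene too. What is shaped like the next_vial but blue or green is not meant.

How it is judged:
On the way, in this order (a step that is already met when the one before it is completed fails the run):
1. the done vial stands upright in the rack's empty place, let go (horizontal distance between mixed_vial and rack_gap below 0.005 m and z of mixed_vial in the frame of rack_gap between -0.003 and 0.003 m and angle between mixed_vial's own z axis and vertical below 0.12 rad and contact force between mixed_vial and the arm below 0.1 N and contact force between mixed_vial and the fingers below 0.1 N and linear speed of mixed_vial below 0.02 m/s), for 0.2 s.
2. the next vial, held in the fingers, keeps the cup pressed about half way for three seconds (value of joint mixer_head between 0.003 and 0.007 m and horizontal distance between next_vial and cup_floor below 0.006 m and angle between next_vial's own z axis and vertical below 0.12 rad and z of next_vial in the frame of cup_floor below 0.004 m and contact force between next_vial and mixer above 4 N and contact force between next_vial and the fingers above 4 N and contact force between the fingers and mixer below 0.5 N and z of the grasp point in the frame of next_vial below 0.065 m), for 3 s.
At the end, for the whole second after the job is handed in: Done vial upright (0.12 rad) in the gap within 5 mm, on the base plate, let go. Next vial upright (0.12 rad), gripped (TCP under 65 mm above its foot), on the cup floor within 6 mm, keeping the head still at 3 to 7 mm of 10 mm travel with over 4 N, for 3 s and to the end; fingers not on the mixer (all of step 1 and all of step 2 and velocity of joint mixer_head between -0.01 and 0.01 m/s); the arm keeps its last pose, push and grip.
It fails at once if a vial in the row is shifted by more than 15 mm, lifted out or tipped (distance of any of row_vial_1, row_vial_2, row_vial_3 from where it was at the start of the episode above 0.015 m or angle between any of row_vial_1, row_vial_2, row_vial_3's own z axis and vertical above 0.35 rad).
It fails at once if the timer, the tape or the marker pen is shifted by more than 30 mm (distance of any of bench_timer, tape_roll, marker_pen from where it was at the start of the episode above 0.03 m).
It also fails if it takes over 64 s, if anything falls off the work surface, if the arm or the gripper's body presses on something with over 40 N, if the wrist force passes 120 N, or if a joint passes its speed limit or range.

### The arm

A 7-joint arm with a two-finger parallel gripper is mounted at the origin on a cart in front of the work surface, level with it; the furniture and walls round the work are solid. World frame = base frame: x ahead of the robot, y to its left, z up, the work surface at z = 0. Lengths are in m, angles in rad, forces in N, time in s.
With the tool pointing down it reaches from about 0.425 to 0.925 m from the base axis. Payload 6.8 kg.
Tool frame: the origin (TCP) lies between the finger pads, 19 mm behind the fingertips; this is the grasp point; z points along the fingers, y is the line along which they close (so a half turn about z gives the same grasp; the last joint's range is limited). The gripper opens to 85 mm and grips with 20 to 120 N. Pads are 22 mm wide; open, the fingers measure 114 mm over their backs; the gripper's body (76 mm by 85 mm) begins 54 mm behind the grasp point. The pads swing forward as they close: fully open they stand 13 mm farther back than shut.
Start: joints at [-1.455, 0.477, 0.022, 1.555, -0.011, 1.109, -0.083], TCP at [0.15, 0.658, 0.25] pointing down, gripper open.
Joint ranges: [-2.96, 2.96], [-0.34, 2.1], [-1.41, 1.46], [0.24, 2.44], [-1.37, 4.51], [0.17, 1.92], [-2.96, 2.96]. Speed limits (rad/s): [2.39, 2.39, 3.14, 3.14, 3.14, 3.14, 3.14].

### API

Orientations are given as a unit quaternion [w, x, y, z].
In Python, from cell import env, kin, camera, calibration, job gives the robot as it stands. The module is installed in compiled form; this text tells all that it offers. Calls block until the motion is done:
- env.reach(position, orientation): joint-space move of the TCP to a pose.
- env.movel(position, velocity=0.15, rot=None, stop_force=None): straight line of the TCP; rot=None keeps the orientation; velocity is the mean speed in m/s. With stop_force (N) it stops when the force on the tool has changed by that much, and returns True; else False.
- env.goto_joints(angles): joint-space move.
- env.grip(opening, f_grip=None): finger opening in m; f_grip is the grip in N (None keeps the last); returns when the fingers have stopped.
- env.dwell(seconds).
- kin.inverse_kinematics(position, orientation): joint angles nearest the present ones, or None.
- env.get_state(): the state.
- camera(name): name is "side" or "top" or "wrist"; returns (picture, depth): 420x560x3 uint8, blue, green, red; 420x560 float32, m along the optical axis (not along the pixel's ray), 0 where there is no reading.
- calibration(name): a dict with "fx", "fy", "cx", "cy" (pixels), "k1" (the pictures are not rectified: a ray, as slopes to the right and down, at radius r is drawn at 1 + k1 r^2 times it, then the intrinsics apply), "rvec" (rotation vector, rad) and "tvec" (3), from world to camera coordinates, as OpenCV has them. Camera axes: x right, y down, z forward; pixel columns grow to the right and rows downward; lengths in m; the calibration is good to about 2 mm. A picture is of the moment at which its call begins: read the wrist's pose just before it. calibration takes no time and is no camera call; for the wrist camera it gives the pose at the moment of the call.
A pose or a line that the arm cannot do raises env.PlanningError and nothing moves.
- job.job_done(): hands the job in; it is judged then, once.
The state is a dict: "time": time; "qpos": joint angles; "joint_velocities": joint speeds; "joint_torque": joint torques, N m; "tcp_pos": TCP position; "orientation": TCP orientation; "force": force on the tool from outside, world axes, zero at the start; "torque": the same for the moment, N m; "opening": finger opening in m; "gripper_force": force on a finger pad.
Only numpy, scipy, OpenCV 4.12 (cv2) and the standard library are available. Lean on these libraries where they do the work, as an engineer would, in place of code of your own. Each camera call takes 0.05 s, during which the arm holds its last target. There are 200 camera calls.

## Working session

There is one attempt and no reset: what is moved stays moved. The work goes in short steps, each a Python script; the robot and the scene stay as the last script left them, time stands still between calls to the robot, and variables do not carry over. Pictures are saved under pics/ and viewed, at most 10 in all, crops included, and the job is handed in when it is done.

```bash
mkdir -p pics
cat > h.py <<'E'
import numpy as np, cv2
from cell import env, kin, camera, calibration, job
def shot(name,fn):
    c=calibration(name); p,d=camera(name); cv2.imwrite('pics/%s.png'%fn,p); np.savez('pics/%s.npz'%fn,p=p,d=d,**{k:np.array(v) for k,v in c.items()}); return p,d,c
def load(fn):
    z=np.load('pics/%s.npz'%fn); return z['p'],z['d'],z
def cloud(d,c):
    h,w=d.shape; u,v=np.meshgrid(np.arange(w),np.arange(h))
    K=np.array([[c['fx'],0,c['cx']],[0,c['fy'],c['cy']],[0,0,1.]])
    k=np.array([float(c['k1']),0,0,0])
    n=cv2.undistortPoints(np.stack([u,v],-1).reshape(-1,1,2).astype(float),K,k).reshape(h,w,2)
    P=np.dstack([n*d[...,None],d]); R=cv2.Rodrigues(np.array(c['rvec'],float).reshape(3,1))[0]
    X=(P-np.array(c['tvec']).ravel())@R
    X[d<=0]=np.nan; return X
E
python3 - <<'E'
from h import *
for n in('top','side'):
    p,d,c=shot(n,n+'0'); print(n,c)
print(env.get_state()['orientation'],env.get_state()['time'])
E
```

```text
top {'fx': 400.9489428892759, 'fy': 400.9489428892759, 'cx': 276.7346471647677, 'cy': 210.62551227885294, 'k1': -0.01144858681380957, 'rvec': array([ 2.10556715, -2.17112622,  0.12098179]), 'tvec': array([0.03436624, 0.53909327, 1.0818311 ])}
side {'fx': 399.8525137282749, 'fy': 399.8525137282749, 'cx': 280.4434778724088, 'cy': 214.32612026348986, 'k1': 0.030230554161055554, 'rvec': array([ 2.0595463 , -0.38658586,  0.19822325]), 'tvec': array([-0.50523672,  0.18800762,  0.80425752])}
[-1.90673147e-05  1.11652409e-01  9.93746963e-01 -8.43789632e-04] 0.1
```

View pics/top0.png

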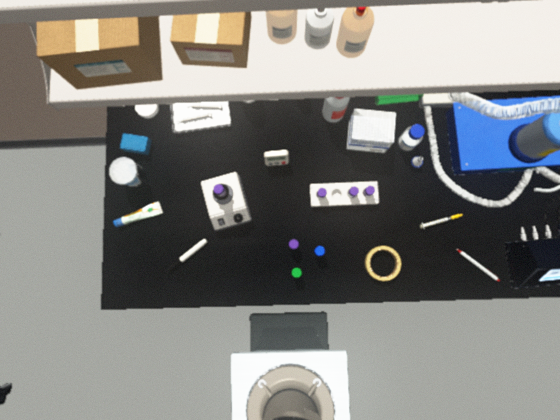

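View pics/side0.png

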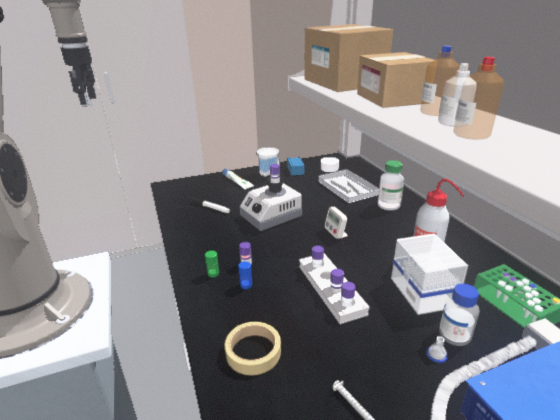

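The top view shows the mixer with its done vial at (222,192). The rack runs from (322,193) to (370,190) with its gap at (337,193). The purple next vial is at (294,244), with blue and green decoys at (320,251) and (297,272). The side view agrees. Next I measure them.

Run:
```python
from h import *
for n in('top0','side0'):
    p,d,c=load(n); X=cloud(d,c); hsv=cv2.cvtColor(p,cv2.COLOR_BGR2HSV)
    m=((hsv[...,0]>122)&(hsv[...,0]<160)&(hsv[...,1]>90)&(hsv[...,2]>40)).astype(np.uint8)
    k,l,s,ce=cv2.connectedComponentsWithStats(m)
    for i in range(1,k):
        if s[i,4]<15: continue
        P=X[l==i]; P=P[~np.isnan(P[:,0])]
        if not len(P): continue
        T=P[P[:,2]>np.percentile(P[:,2],95)-.006]
        print(n,ce[i].round(),s[i,4],'top mean',T.mean(0).round(4),'mid xy',((T.min(0)+T.max(0))/2).round(4),'range',P.min(0).round(3),P.max(0).round(3))
    # white rack top plate, case
    for nm,lo,hi,b in(('rack',.017,.027,(.4,.8,-.3,.1)),('mixtop',.067,.082,(.4,.8,.1,.4)),('rim',.098,.115,(.4,.8,.1,.4)),('mix',.01,.115,(.4,.8,.1,.35))):
        q=(X[...,2]>lo)&(X[...,2]<hi)&(X[...,0]>b[0])&(X[...,0]<b[1])&(X[...,1]>b[2])&(X[...,1]<b[3])
        if nm=='rack': q&=(p.min(2)>120)
        q=q.astype(np.uint8); k,l,s,ce=cv2.connectedComponentsWithStats(q)
        for i in range(1,k):
            if s[i,4]<150: continue
            P=X[l==i]; r=cv2.minAreaRect((P[:,:2]*1000).astype(np.float32)); print(n,nm,s[i,4],ce[i].round(),P.mean(0).round(4),np.round(r[0],1),np.round(r[1],1),round(r[2],1))
X=cloud(*load('top0')[1:]); print('shelf',[X[v,300].round(2) for v in(60,85,90,95,110,130)])
```

```text
top0 [218. 189.] 78 top mean [0.5852 0.1631 0.1484] mid xy [0.5848 0.163  0.1486] range [0.574 0.151 0.1  ] [0.605 0.181 0.152]
top0 [353. 191.] 55 top mean [ 0.5847 -0.1943  0.0613] mid xy [ 0.5853 -0.1942  0.0617] range [ 0.574 -0.204  0.054] [ 0.596 -0.184  0.065]
top0 [370. 190.] 52 top mean [ 0.5846 -0.2384  0.0608] mid xy [ 0.5842 -0.2379  0.0611] range [ 0.575 -0.249  0.054] [ 0.595 -0.228  0.064]
top0 [322. 192.] 50 top mean [ 0.5833 -0.1068  0.0612] mid xy [ 0.5828 -0.1069  0.0623] range [ 0.573 -0.117  0.057] [ 0.593 -0.097  0.066]
top0 [293. 244.] 96 top mean [ 0.4461 -0.0244  0.0546] mid xy [ 0.4461 -0.0242  0.0552] range [ 0.433 -0.039 -0.004] [ 0.462 -0.011  0.059]
top0 rack 1073 [343. 193.] [ 0.5851 -0.1713  0.0218] [ 586.  -173.4] [ 62.8 190.7] 0.7
top0 mixtop 1196 [223. 196.] [0.5815 0.1615 0.0719] [582.8 162.7] [112.5 102.9] 14.0
top0 mix 1910 [226. 201.] [0.5658 0.1563 0.0667] [570.2 159.4] [138.8 109.2] 13.4
top0 mix 179 [189. 252.] [0.4328 0.2693 0.0141] [431.4 271.4] [ 14.3 117.1] 37.7
side0 [274. 168.] 69 top mean [0.5858 0.159  0.1475] mid xy [0.5851 0.1612 0.
[... 445 characters left out ...]
0.001] [ 0.639 -0.121  0.062]
side0 [348. 289.] 182 top mean [ 0.5855 -0.2424  0.0602] mid xy [ 0.5858 -0.2405  0.0593] range [ 0.573 -0.253 -0.001] [ 0.64  -0.169  0.063]
side0 rack 1257 [332. 288.] [ 0.5786 -0.1893  0.0215] [ 585.9 -174. ] [ 63.8 193.6] 0.2
side0 rack 207 [270. 333.] [ 0.4216 -0.2624  0.024 ] [ 420.  -262.3] [25.3 73.9] 12.9
side0 mixtop 608 [274. 195.] [0.5785 0.1476 0.0717] [583.7 160.2] [108.5 103.1] 15.5
side0 mix 1926 [272. 203.] [0.5677 0.1358 0.0566] [571.1 156.2] [140.4 108.9] 13.5
shelf [array([ 0.85, -0.05,  0.29]), array([ 0.79, -0.05,  0.29]), array([ 0.78, -0.05,  0.29]), array([ 0.77, -0.05,  0.27]), array([ 0.85, -0.06, -0.  ]), array([ 0.78, -0.06, -0.  ])]
```

Run:
```python
from h import *
Q=[0,.70710678,.70710678,0]
for P in([.5855,.163,.139],[.585,-.1505,.051],[.4461,-.0244,.045]):
    for q in(Q,[0,.70710678,-.70710678,0]): print(P,np.round(kin.inverse_kinematics(P,q),2))
env.grip(.06,40)
env.reach([.5855,.163,.30],Q)
s=env.get_state(); print(s['tcp_pos'],s['time'],s['opening'])
p1,_,_=shot('wrist','w1')
env.movel([.585,-.1505,.28],velocity=.25)
s=env.get_state(); print(s['tcp_pos'],s['time'])
p2,_,_=shot('wrist','w2')
cv2.imwrite('pics/w12.png',cv2.resize(np.hstack([p1,p2]),(800,300)))
```

```text
[0.5855, 0.163, 0.139] [-0.78  0.55  0.56  1.85 -0.37  0.85 -0.04]
[0.5855, 0.163, 0.139] [-0.31  0.49 -0.09  1.81  0.05  0.84  2.72]
[0.585, -0.1505, 0.051] [-0.41  0.77  0.79  1.91 -0.77  0.8   0.82]
[0.585, -0.1505, 0.051] [-0.62  1.11  1.26  1.92 -1.21  1.15 -2.  ]
[0.4461, -0.0244, 0.045] [-0.61  0.54  0.65  2.27 -0.67  0.53  0.57]
[0.4461, -0.0244, 0.045] [ 0.2   0.46 -0.34  2.22  0.32  0.5   2.76]
[0.58510732 0.16464411 0.29969911] 2.8333 0.060112958370003605
[ 0.585282   -0.14898834  0.27988861] 4.2917
```

View pics/w12.png

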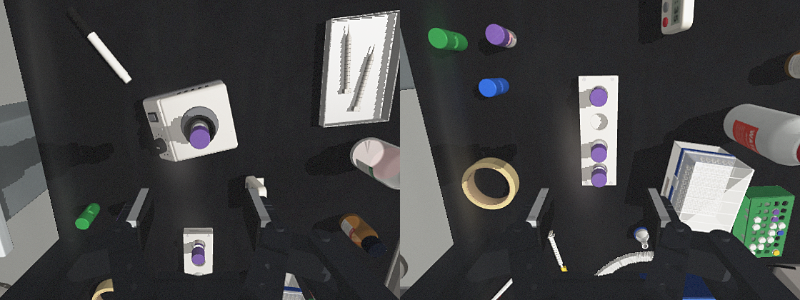

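The wrist views show the mixer with its vial at about (200,135) in the left half. In the right half are the rack's vials at about (598,97), (598,152) and (598,175), with the gap at (598,121). Nothing blocks the path. Now I measure from these.

Run:
```python
from h import *
def circ(T):
    h=cv2.minEnclosingCircle((T[:,:2]*1000).astype(np.float32)); return np.round(h[0],1),round(h[1],1)
for n in('w1','w2'):
    p,d,c=load(n); X=cloud(d,c)
    hsv=cv2.cvtColor(p,cv2.COLOR_BGR2HSV)
    m=((hsv[...,0]>122)&(hsv[...,0]<160)&(hsv[...,1]>70)&(hsv[...,2]>40)).astype(np.uint8)
    k,l,s,ce=cv2.connectedComponentsWithStats(m)
    for i in range(1,k):
        if s[i,4]<60: continue
        P=X[l==i]; P=P[~np.isnan(P[:,0])]
        z=np.percentile(P[:,2],85)
        T=P[(abs(P[:,2]-z)<.004)]
        if len(T)>20: print(n,ce[i].round(),s[i,4],T.mean(0).round(4),circ(T))
    if n=='w2':
        q=(X[...,0]>.56)&(X[...,0]<.61)&(abs(X[...,1]+.151)<.02)&(X[...,2]<.014); H=X[q]
        print('hole floor',len(H),H.mean(0).round(4),H.min(0).round(4),H.max(0).round(4))
        q=(abs(X[...,2]-.022)<.004)&(abs(X[...,1]+.175)<.12)&(abs(X[...,0]-.585)<.05)&(p.min(2)>110)
        print('rack',cv2.minAreaRect((X[q][:,:2]*1000).astype(np.float32)))
    else:
        q=(abs(X[...,2]-.108)<.003)&(np.hypot(X[...,0]-.585,X[...,1]-.163)<.03); print('rim',q.sum(),circ(X[q]),X[q][:,2].mean())
        q=(abs(X[...,2]-.072)<.004)&(np.hypot(X[...,0]-.585,X[...,1]-.163)<.12);print('case',cv2.minAreaRect((X[q][:,:2]*1000).astype(np.float32)))
print(env.get_state()['tcp_pos'])
```

```text
w1 [279. 192.] 745 [0.586  0.1664 0.1492] (array([586. , 165.9]), 12.6)
w1 [277. 358.] 367 [ 0.5846 -0.1042  0.0607] (array([ 584.5, -105.2]), 13.3)
rim 434 (array([586. , 165.3]), 22.3) 0.10792154002973013
case ((575.654052734375, 162.88632202148438), (124.34161376953125, 103.13541412353516), 14.201698303222656)
w2 [136.  49.] 834 [ 0.4452 -0.0235  0.0553] (array([444.7, -23.4]), 13.0)
w2 [277. 136.] 500 [ 0.5845 -0.1059  0.0613] (array([ 584.4, -106.1]), 12.5)
w2 [278. 214.] 460 [ 0.5853 -0.1932  0.0611] (array([ 585. , -193.5]), 12.8)
w2 [279. 249.] 442 [ 0.5858 -0.2373  0.0611] (array([ 586. , -238.2]), 13.0)
hole floor 392 [ 0.5848 -0.1531  0.0064] [ 0.5715 -0.1672  0.0042] [ 0.5987 -0.1394  0.009 ]
rack ((584.9151000976562, -173.382080078125), (62.18827819824219, 190.7060546875), 0.5000243782997131)
[ 0.58537599 -0.14877001  0.27991481]
```

```bash
cat >> h.py <<'E'
OFF=np.zeros(3)
def go(P,v=.15,fix=True,**k):
    """line to P (actual TCP), correcting the standing offset"""
    global OFF
    P=np.array(P,float); r=env.movel(list(P+OFF),velocity=v,**k)
    if fix and not r:
        env.dwell(.15); e=P-np.array(env.get_state()['tcp_pos'])
        if np.linalg.norm(e)>.0004:
            OFF=OFF+e; env.movel(list(P+OFF),velocity=.03); env.dwell(.15)
    s=env.get_state(); print('at',np.round(s['tcp_pos'],4),'want',P,'t',round(s['time'],2),'F',np.round(s['force'],1),'op',round(s['opening'],4),'gf',round(s['gripper_force'],1),r); return r
E
python3 - <<'E'
from h import *
go([.5855,.164,.27],.25)
go([.5855,.164,.139],.12)
env.grip(.0,30); env.dwell(.2)
s=env.get_state(); print(s['opening'],s['gripper_force'],s['tcp_pos'],s['force'])
g=np.array(s['tcp_pos'])
go([g[0],g[1],.22],.12,fix=False)
go([.5852,g[1]-.3143,.12],.25)
shot('wrist','w3'); shot('side','s3')
p=cv2.imread('pics/s3.png')[180:340,220:400]; q=cv2.imread('pics/w3.png')
cv2.imwrite('pics/c3.png',np.hstack([cv2.resize(p,(450,400)),cv2.resize(q[60:,120:440],(350,400))]))
np.save('g.npy',g)
E
```

```text
at [0.5853 0.1655 0.2698] want [0.5855 0.164  0.27  ] t 6.3 F [ 0.2  0.1 -0.3] op 0.06 gf 0.0 False
at [0.5851 0.1639 0.1383] want [0.5855 0.164  0.139 ] t 8.09 F [ 0.1  0.2 -0.3] op 0.0604 gf 0.0 False
0.025069683451942232 29.375112724956125 [0.58501897 0.16388335 0.13829939] [-0.47030681  0.90978338 -0.59203159]
at [0.584  0.1638 0.2186] want [0.58501897 0.16388335 0.22      ] t 9.52 F [-0.1 -0.1 -0.3] op 0.0247 gf 29.4 False
at [ 0.5848 -0.1518  0.1198] want [ 0.5852     -0.15041665  0.12      ] t 11.53 F [-0.9 -0.3  0.2] op 0.0249 gf 29.4 False
```

View pics/c3.png

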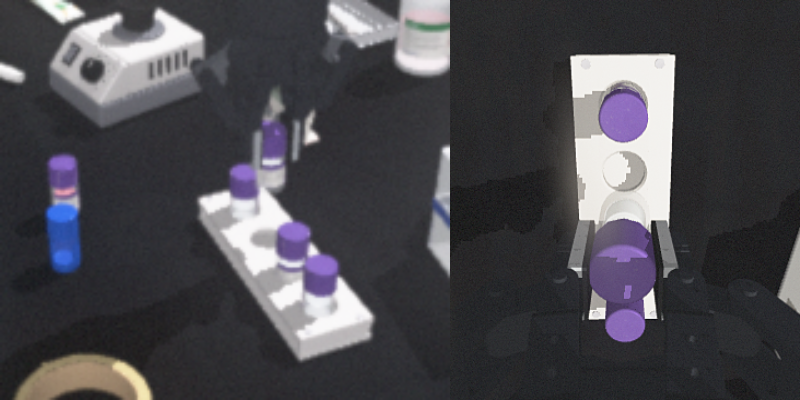

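The vial is held upright above the gap, at crop pixel (272,160) in the side view. I measure its offset to the gap in the same wrist picture.

Run:
```python
from h import *
for n in ('w3','s3'):
    p,d,c=load(n); X=cloud(d,c)
    hsv=cv2.cvtColor(p,cv2.COLOR_BGR2HSV)
    m=((hsv[...,0]>122)&(hsv[...,0]<160)&(hsv[...,1]>70)&(hsv[...,2]>40)).astype(np.uint8)
    k,l,s,ce=cv2.connectedComponentsWithStats(m)
    for i in range(1,k):
        if s[i,4]<40: continue
        P=X[l==i]; P=P[~np.isnan(P[:,0])]
        if len(P)<20: continue
        z=np.percentile(P[:,2],80); T=P[abs(P[:,2]-z)<.004]
        h=cv2.minEnclosingCircle((T[:,:2]*1000).astype(np.float32)); print(n,ce[i].round(),s[i,4],T.mean(0).round(4),np.round(h[0],1),round(h[1],1))
    # hole rim by plate pixels : boundary of non-plate region near gap
    q=((X[...,0]>.565)&(X[...,0]<.605)&(abs(X[...,1]+.151)<.022)&(X[...,2]<.016)&(X[...,2]>0)); H=X[q]
    print('hole',len(H),H.min(0).round(4),H.max(0).round(4))
print(env.get_state()['tcp_pos'],env.get_state()['qpos'])
```

```text
w3 [24. 16.] 1580 [ 0.4513 -0.03    0.0548] [450.  -29.9] 10.3
w3 [56. 26.] 122 [ 0.4543 -0.0304  0.0264] [451.3 -30.3] 9.0
w3 [278. 164.] 1696 [ 0.5847 -0.1057  0.0612] [ 584.8 -106.3] 12.9
w3 [280. 313.] 4423 [ 0.5845 -0.149   0.1308] [ 584.3 -150.3] 13.4
hole 971 [ 0.5707 -0.1684  0.0045] [ 0.5993 -0.1411  0.016 ]
s3 [329. 235.] 134 [ 0.5863 -0.1558  0.1297] [ 584.7 -154. ] 13.0
s3 [245. 248.] 165 [ 0.4457 -0.0273  0.0536] [445.7 -26.8] 13.7
s3 [317. 252.] 131 [ 0.5827 -0.1098  0.0598] [ 585.4 -108.2] 13.5
s3 [343. 283.] 371 [ 0.5855 -0.2217  0.0601] [ 583.  -219.5] 34.4
hole 58 [ 0.5807 -0.1497  0.0032] [ 0.6045 -0.1291  0.0156]
[ 0.58476241 -0.15180412  0.11977191] [-0.25410842  0.56966901  0.55062063  1.86767656 -0.39822542  0.81503461
  0.50397789]
```

Run:
```python
from h import *
go([.5852,-.1514,.075],.1)
s=env.get_state()['tcp_pos']
go([.5852,-.1514,.0495],.04,fix=False,stop_force=6)
env.dwell(.2); print(env.get_state()['tcp_pos'],env.get_state()['force'])
```

```text
at [ 0.5848 -0.1512  0.0744] want [ 0.5852 -0.1514  0.075 ] t 12.78 F [-0.9  0.4  0.8] op 0.025 gf 29.4 False
at [ 0.5848 -0.1511  0.0499] want [ 0.5852 -0.1514  0.0495] t 13.38 F [-0.4  0.7  5. ] op 0.0249 gf 29.1 True
[ 0.5847681  -0.15104655  0.04987085] [0.42948181 0.69525721 3.52747271]
```

Run:
```python
from h import *
env.grip(.05); env.dwell(.2)
go([.5852,-.1514,.15],.15,fix=False)
p1,_,_=shot('wrist','w4')
go([.4455,-.0245,.16],.25)
p2,d,c=shot('wrist','w5'); X=cloud(d,c)
cv2.imwrite('pics/w45.png',cv2.resize(np.hstack([p1,p2]),(800,300)))
def tops(fn):
    p,d,c=load(fn); X=cloud(d,c); hsv=cv2.cvtColor(p,cv2.COLOR_BGR2HSV)
    m=((hsv[...,0]>122)&(hsv[...,0]<160)&(hsv[...,1]>70)&(hsv[...,2]>40)).astype(np.uint8)
    k,l,s,ce=cv2.connectedComponentsWithStats(m)
    for i in range(1,k):
        if s[i,4]<100: continue
        P=X[l==i]; P=P[~np.isnan(P[:,0])]
        if len(P)<20: continue
        z=np.percentile(P[:,2],80); T=P[abs(P[:,2]-z)<.004]
        h=cv2.minEnclosingCircle((T[:,:2]*1000).astype(np.float32)); print(fn,ce[i].round(),s[i,4],T.mean(0).round(4),np.round(h[0],1),round(h[1],1))
tops('w4');tops('w5')
```

```text
at [ 0.5846 -0.151   0.1492] want [ 0.5852 -0.1514  0.15  ] t 14.96 F [-0.7 -0.2  0.5] op 0.0501 gf 0.0 False
at [ 0.4447 -0.0236  0.16  ] want [ 0.4455 -0.0245  0.16  ] t 16.47 F [-0.6  0.2  0.2] op 0.0499 gf 0.0 False
w4 [50. 22.] 2481 [ 0.4461 -0.0254  0.0553] [445.1 -23.7] 13.4
w4 [279. 156.] 1276 [ 0.5846 -0.1058  0.0612] [ 584.6 -106.2] 12.7
w4 [280. 216.] 1185 [ 0.5852 -0.1485  0.0611] [ 585.1 -149.2] 12.8
w4 [281. 272.] 1046 [ 0.5857 -0.1932  0.0611] [ 585.7 -194. ] 13.3
w4 [281. 320.] 963 [ 0.586  -0.2369  0.061 ] [ 585.6 -238.1] 13.3
w5 [278. 210.] 1090 [ 0.4446 -0.0228  0.0552] [445.  -23.4] 13.1
w5 [447. 305.] 1164 [ 0.5837 -0.1042  0.0605] [ 584.7 -105.3] 13.4
w5 [417. 413.] 247 [ 0.5792 -0.2278  0.0531] [ 578.9 -229.8] 7.7
```

View pics/w45.png

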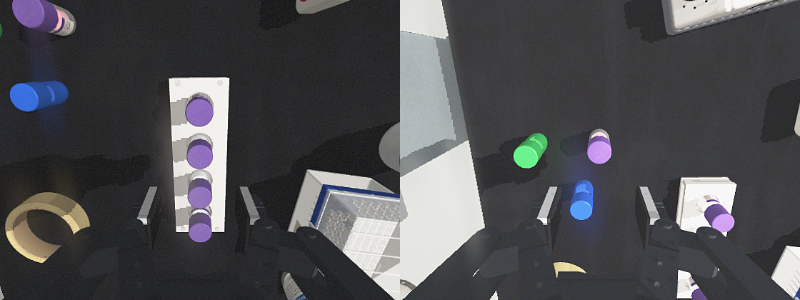

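The done vial sits in the gap: its top is at z 0.061 and it is in line with the row (198,153 left half). The next vial is at (600,148) in the right half. I'll grasp it now.

Run:
```python
from h import *
go([.4455,-.0240,.0455],.12)
env.grip(.0,60); env.dwell(.2)
s=env.get_state(); print(s['opening'],s['gripper_force'],s['tcp_pos'])
g=np.array(s['tcp_pos']); np.save('g2.npy',g)
go([g[0],g[1],.22],.2,fix=False)
go([.5855,.164,.185],.25)
p,_,_=shot('wrist','w6'); q,_,_=shot('side','s6')
cv2.imwrite('pics/c6.png',np.hstack([cv2.resize(q[100:260,200:360],(400,400)),cv2.resize(p[60:,120:440],(350,400))]))
for fn in('w6','s6'):
    p,d,c=load(fn); X=cloud(d,c); hsv=cv2.cvtColor(p,cv2.COLOR_BGR2HSV)
    m=((hsv[...,0]>122)&(hsv[...,0]<160)&(hsv[...,1]>70)&(hsv[...,2]>40)).astype(np.uint8)
    k,l,s,ce=cv2.connectedComponentsWithStats(m)
    for i in range(1,k):
        if s[i,4]<80: continue
        P=X[l==i]; P=P[~np.isnan(P[:,0])]
        if len(P)<20: continue
        z=np.percentile(P[:,2],80); T=P[abs(P[:,2]-z)<.004]
        h=cv2.minEnclosingCircle((T[:,:2]*1000).astype(np.float32)); print(fn,ce[i].round(),s[i,4],T.mean(0).round(4),np.round(h[0],1),round(h[1],1))
    D=X-np.array([.585,.164,0]); q=(abs(X[...,2]-.108)<.003)&(np.hypot(D[...,0],D[...,1])<.03); P=(X[q][:,:2]*1000).astype(np.float32)
    if len(P)>8: print('rim',len(P),cv2.minEnclosingCircle(P))
```

```text
at [ 0.445  -0.0241  0.045 ] want [ 0.4455 -0.024   0.0455] t 18.18 F [0.1 0.3 0.2] op 0.0499 gf 0.0 False
0.023823066514789937 58.83106865678201 [ 0.44507049 -0.02414938  0.04505864]
at [ 0.4438 -0.0242  0.2185] want [ 0.44507049 -0.02414938  0.22      ] t 19.75 F [-0.6  0.1 -0.2] op 0.0239 gf 58.8 False
at [0.5858 0.1653 0.1847] want [0.5855 0.164  0.185 ] t 21.4 F [ 0.5  0.8 -0.5] op 0.0236 gf 58.8 False
w6 [279. 298.] 3351 [0.5856 0.1674 0.1946] [585.5 166.3] 13.4
rim 878 ((586.1746826171875, 165.54269409179688), 22.315959930419922)
s6 [333. 271.] 694 [ 0.585  -0.1822  0.0601] [ 587.  -174.2] 79.1
rim 42 ((587.3732299804688, 162.8189239501953), 23.243030548095703)
```

View pics/c6.png

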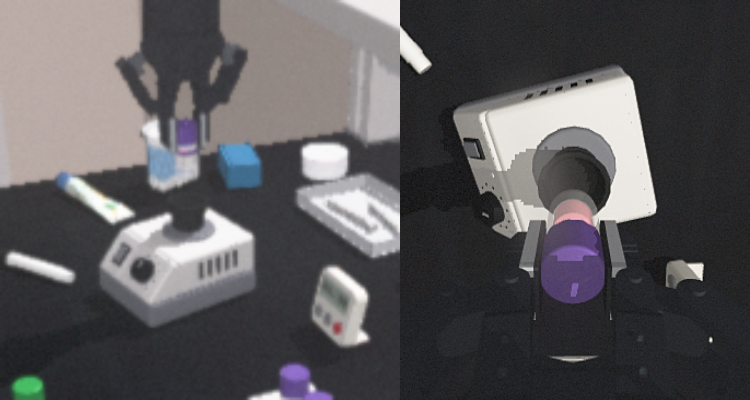

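The vial is held upright (186,135 in the left crop), about 1 mm off the cup's axis. I lower and press.

Run:
```python
from h import *
go([.586,.1643,.146],.08)
print(env.get_state()['tcp_pos'])
go([.586,.1643,.1345],.03,fix=False,stop_force=11)
for i in range(3):
    env.dwell(.2); s=env.get_state(); print(np.round(s['tcp_pos'],4),np.round(s['force'],1),s['time'],s['opening'])
```

```text
at [0.5856 0.1643 0.1456] want [0.586  0.1643 0.146 ] t 22.68 F [-0.1 -0.9  0.2] op 0.0238 gf 58.8 False
[0.58564756 0.16428236 0.14559879]
at [0.5861 0.1643 0.1345] want [0.586  0.1643 0.1345] t 23.22 F [-1.2  0.8  7.8] op 0.0235 gf 59.7 False
[0.5861 0.1643 0.1346] [-0.9  0.6  8.1] 23.4167 0.02381121154360759
[0.5861 0.1644 0.1347] [-2.4 -0.4  8. ] 23.6167 0.02387522163588281
[0.5861 0.1644 0.1346] [-1.7  1.4  8. ] 23.8167 0.02384242787510849
```

Run:
```python
from h import *
env.movel([.586,.1643,.1338],velocity=.02)
env.dwell(.5); s=env.get_state(); print(np.round(s['tcp_pos'],4),np.round(s['force'],1),s['orientation'])
env.dwell(3.3)
s=env.get_state(); print(np.round(s['tcp_pos'],4),np.round(s['force'],1),s['time'],s['gripper_force'])
p,d,c=shot('wrist','w7'); q,_,_=shot('side','s7'); X=cloud(d,c)
cv2.imwrite('pics/c7.png',np.hstack([cv2.resize(q[120:240,220:340],(400,400),interpolation=cv2.INTER_CUBIC),cv2.resize(p[60:,120:440],(350,400))]))
m=(abs(X[...,2]-.103)<.004)&(np.hypot(X[...,0]-.586,X[...,1]-.165)<.03); print('rim z',np.median(X[m][:,2]),m.sum())
m=(X[...,2]>.135)&(X[...,2]<.16)&(np.hypot(X[...,0]-.586,X[...,1]-.165)<.014); print('cap z',np.percentile(X[m][:,2],[50,80,90]))
```

```text
[0.5862 0.1644 0.1343] [-2.1 -1.1  8. ] [-7.77083134e-04  7.07062432e-01  7.07150684e-01 -1.54153550e-04]
[0.5862 0.1644 0.1344] [-3.  -0.9  9. ] 27.8667 59.68110126163083
rim z 0.10323112140263324 1175
cap z [0.14434296 0.14504101 0.14915131]
```

View pics/c7.png

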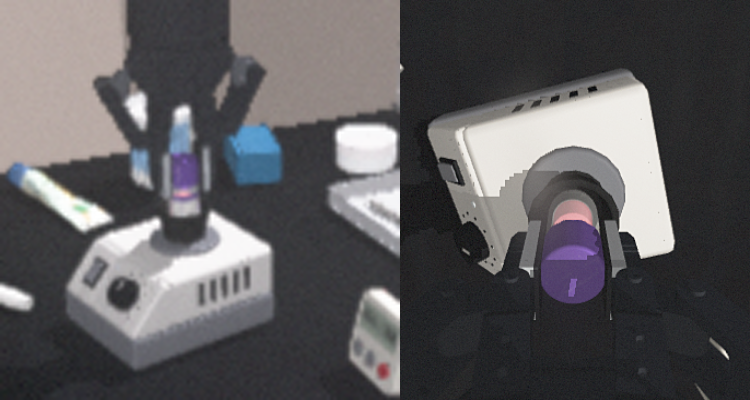

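The pictures show the vial upright in the cup (185,190). The rim is at z 0.1032 against 0.108 when free, so the head is pressed about 4.8 mm, at 8 to 9 N. The fingers are clear of the rim. It has been held for over 3 s, so I hand in.

Run:
```python
from h import *
env.dwell(.5); print(job.job_done())
```

```text
the job is handed in; nothing more can be done
None
```

Job handed in: the done vial stands let go in the rack's gap, and the next vial is still held upright in the mixer cup, pressed about 4.8 mm (8–9 N) for over 3 s; the hand-in returned no verdict.

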